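Put the stacking lunch pots together on the coaster

TASK

Put the clean stacking lunch pots together upright in the middle of the slate coaster that lies among them, building from the bottom up one piece at a time: the tall blue pot first, the middle-sized yellow pot on it, the low red pot on that, and the steel lid with the black knob on top, each fully seated in the rim below. Set each piece down without dropping it, and leave the steel jigger, the salt shaker and the teal tin where they stand.

Things in the scene. Friction and masses are not known exactly. Their poses are not given: they have to be found in the camera images.
- blue_pot: Blue open lunch pot, tall one, 0.12 kg, 56 mm high: a cylinder 60 mm across, wall 3 mm, from 6 mm above the underside up; below it a steel foot 6 mm deep, tapering from 49 to 42 mm across, which drops into the 54 mm mouth of the pot below until the cylinder rests on its rim. Origin: centre of the foot's underside; z up. Starts upright.
- yellow_pot: Yellow open lunch pot, middle one, 0.10 kg, 46 mm high: a cylinder 60 mm across, wall 3 mm, from 6 mm above the underside up; below it a steel foot 6 mm deep, tapering from 49 to 42 mm across, which drops into the 54 mm mouth of the pot below until the cylinder rests on its rim. Origin: centre of the foot's underside; z up. Starts upright. Seated, its origin is 50 mm above the blue pot's.
- red_pot: Red open lunch pot, low one, 0.08 kg, 38 mm high: a cylinder 60 mm across, wall 3 mm, from 6 mm above the underside up; below it a steel foot 6 mm deep, tapering from 49 to 42 mm across, which drops into the 54 mm mouth of the pot below until the cylinder rests on its rim. Origin: centre of the foot's underside; z up. Starts upright. Seated, its origin is 40 mm above the yellow pot's.
- lid: Steel lid, about 0.08 kg, 34 mm high in all: foot like the pots' (6 mm deep, 49 to 42 mm across), 60 mm flange from 6 to 12 mm, black round knob from 12 to 34 mm, 14 mm across at its root, 20 mm at 30 mm height. Origin: centre of the foot's underside; z up. Starts upright. Seated, its origin is 32 mm above the red pot's.
- coaster: Square dark slate coaster, 97 x 97 x 7 mm, which does not move: the place for the stack. Origin: centre of its underside, on the worktop; z up; its top is 7 mm above the origin. (Two more such coasters lie in a pile far to the right, out of the work.)
- jigger: Steel bar jigger (double cone measure), 43 mm across, 78 mm high; a bystander, to be left alone. Origin: centre of its underside.
- salt_shaker: Clear salt shaker with a grey top, 44 mm across, 90 mm high; a bystander behind the pots, to be left alone. Origin: centre of its underside.
- olive_tin: Teal food tin, 58 mm across, 72 mm high; a bystander to the right of the pots, to be left alone. Origin: centre of its underside.

How it is judged:
On the way, in this order (a step that is already met when the one before it is completed fails the run):
1. the blue pot stands in the middle of the slate coaster (z of blue_pot in the frame of coaster between 0.004 and 0.01 m and horizontal distance between blue_pot and coaster below 0.015 m and angle between blue_pot's own z axis and vertical below 0.08 rad), for 0.2 s.
2. the yellow pot sits in the rim of the blue pot (z of yellow_pot in the frame of blue_pot between 0.047 and 0.053 m and horizontal distance between yellow_pot and blue_pot below 0.004 m and angle between yellow_pot's own z axis and vertical below 0.08 rad), for 0.2 s.
3. the red pot sits in the rim of the yellow pot (z of red_pot in the frame of yellow_pot between 0.037 and 0.043 m and horizontal distance between red_pot and yellow_pot below 0.004 m and angle between red_pot's own z axis and vertical below 0.08 rad), for 0.2 s.
4. the lid sits in the rim of the red pot (z of lid in the frame of red_pot between 0.029 and 0.035 m and horizontal distance between lid and red_pot below 0.004 m and angle between lid's own z axis and vertical below 0.08 rad), for 0.2 s.
At the end, for the whole second after the job is handed in: Upright (0.08 rad) and at rest, released: the blue pot within 15 mm of the coaster's middle; the yellow pot seated on the blue, the red on the yellow, the lid on the red, each within 4 mm of the axis and 3 mm of the seated height of the piece below (all of step 1 and all of step 2 and all of step 3 and all of step 4 and linear speed of each of blue_pot, yellow_pot, red_pot, lid below 0.02 m/s and contact force between the fingers and blue_pot below 0.1 N and contact force between the fingers and yellow_pot below 0.1 N and contact force between the fingers and red_pot below 0.1 N and contact force between the fingers and lid below 0.1 N); the robot touches nothing.
It fails at once if the steel jigger is disturbed (moved over 20 mm or tipped) (distance of jigger from where it was at the start of the episode above 0.02 m or angle between jigger's own z axis and vertical above 0.3 rad).
It fails at once if the salt shaker is disturbed (moved over 20 mm or tipped) (distance of salt_shaker from where it was at the start of the episode above 0.02 m or angle between salt_shaker's own z axis and vertical above 0.3 rad).
It fails at once if the teal tin is disturbed (moved over 20 mm or tipped) (distance of olive_tin from where it was at the start of the episode above 0.02 m or angle between olive_tin's own z axis and vertical above 0.3 rad).
It fails at once if a pot or the lid is dropped (it falls free of the fingers at over 0.5 m/s, as from more than about 13 mm) ((linear speed of blue_pot above 0.5 m/s and contact force between the fingers and blue_pot below 0.05 N) or (linear speed of yellow_pot above 0.5 m/s and contact force between the fingers and yellow_pot below 0.05 N) or (linear speed of red_pot above 0.5 m/s and contact force between the fingers and red_pot below 0.05 N) or (linear speed of lid above 0.5 m/s and contact force between the fingers and lid below 0.05 N)).
It also fails if it takes over 115 s, if anything falls off the work surface, if the arm or the gripper's body presses on something with over 40 N, if the wrist force passes 120 N, or if a joint passes its speed limit or range.

ROBOT

A 7-joint arm with a two-finger parallel gripper is mounted at the origin on a cart in front of the work surface, level with it; the furniture and walls round the work are solid. World frame = base frame: x ahead of the robot, y to its left, z up, the work surface at z = 0. Lengths are in m, angles in rad, forces in N, time in s.
With the tool pointing down it reaches from about 0.425 to 0.875 m from the base axis. Payload 4.7 kg.
Tool frame: the origin (TCP) lies where the fingers leave the gripper's body, on its centre line; the fingertips stand 70 mm ahead of it and the grasp point (between the pads) lies 51 mm ahead of it; z points along the fingers, y is the line along which they close (so a half turn about z gives the same grasp; the last joint's range is limited). The gripper opens to 87 mm and grips with 3 to 60 N. Pads are 19 mm wide; open, the fingers measure 117 mm over their backs; the gripper's body (75 mm by 190 mm) begins 51 mm behind the grasp point.
Start: joints at [-1.172, 0.321, -0.07, 1.45, 0.023, 1.371, -0.057], TCP at [0.244, 0.602, 0.292] pointing down, gripper open.
Joint ranges: [-2.86, 2.86], [-0.3, 2.09], [-1.38, 1.24], [0.06, 2.45], [-1.56, 4.7], [0.09, 2.05], [-2.69, 2.69]. Speed limits (rad/s): [2.57, 2.57, 3.14, 3.14, 3.14, 3.14, 3.14].

INTERFACE

Orientations are given as a rotation vector (axis times angle).
In Python, from bench import get_state, get_image, get_calibration, close_job gives the robot as it stands.
- The arm moves only by the tool send_rows, never from a script. Its argument "rows" is a list of rows, each an object of numbers: "hand": the finger opening in mm, from 0 to 87; "x", "y", "z": the shift along the world's x, y, z in mm; "roll": the turn about the world's z in degrees. A call has 1 to 10 rows; each row shifts and turns the commanded pose from where the row before left it; what a row does not reach is not made up. A row lasts 1/10 s, in which the tool goes at most 50 mm and 8.59 degrees, less where a joint would pass 70% of its speed; a pose out of reach is approached as far as the arm can. A call is refused whole if a number of a shift passes 50 or a number of a turn 8.59, either way. A call with a gripper value outside its range is refused whole. The fingers move at their own pace and stop on an object; "force" is the grip in N (left out, the last holds). Time passes only in rows, so rows that do not move let the fingers close. It gives the time, the measured TCP pose, the force, the opening and the grip force at its end, in the units of the state.
- get_state(): the state, without advancing time (a new reading comes with each control period).
- get_image(name): name is "scene" or "top"; returns the picture (384x512x3 uint8, blue, green, red); there is no depth.
- get_calibration(name): a dict with "mtx" (3x3 intrinsics, pixels), "D" ([k1, k2, p1, p2, k3] as OpenCV has them; the pictures are not rectified), "world_from_camera" (4x4, takes a point from camera to world coordinates). Camera axes: x right, y down, z forward; pixel columns grow to the right and rows downward; lengths in m; the calibration is good to about 2 mm. A picture is of the moment at which its call begins. get_calibration takes no time and is no camera call.
- close_job(): hands the job in; it is judged then, once.
The state is a dict: "time": time; "joint_positions": joint angles; "qd": joint speeds; "joint_torque": joint torques, N m; "position": TCP position; "tool_rot": TCP orientation; "ft_force": force on the tool from outside, world axes, zero at the start; "torque": the same for the moment, N m; "grip_width": opening from 0.0 (shut) to 1.0 (fully open); "grip_force": force on a finger pad.
Only numpy, scipy, OpenCV 4.12 (cv2) and the standard library are available. Lean on these libraries where they do the work, as an engineer would, in place of code of your own. Each camera call takes 0.05 s, during which the arm holds its last target. There are 200 camera calls.

## Working session

There is one attempt and no reset: what is moved stays moved. The work goes in short steps, Python scripts to look and compute and a tool call to move; the robot and the scene stay as the last step left them, time stands still between calls to the robot, and variables do not carry over. Pictures are saved under pics/ and viewed, at most 14 in all, crops included, and the job is handed in when it is done.

Besides the shell and the picture viewer there is one more tool, called as name([rows], argument=value, ...), one row to a line, values as JSON. send_rows: Moves the arm, as the interface text tells. Its arguments: {"type":"object","properties":{"rows":{"type":"array","items":{"type":"object","properties":{"hand":{"type":"number"},"x":{"type":"number"},"y":{"type":"number"},"z":{"type":"number"},"roll":{"type":"number"}}}},"force":{"type":"number"}},"required":["rows"]}

```bash
mkdir -p pics; ls; python3 - <<'E'
from bench import *
import cv2
print(get_state())
for n in("top","scene"):
    cv2.imwrite(f"pics/{n}0.png",get_image(n)); print(get_calibration(n))
E
```

```text
pics
{'time': 0.0, 'joint_positions': array([-1.17194285,  0.32180312, -0.07006564,  1.45166946,  0.02260242,
        1.37077308, -0.05687533]), 'qd': array([ 3.40375577e-04,  8.65486574e-04,  4.32880011e-04,  3.72734347e-04,
       -1.37181423e-04,  3.52716914e-04,  3.89173331e-06]), 'joint_torque': array([-4.47238572e-04, -4.91293144e+01, -4.04150197e-01, -3.12526023e+01,
       -6.40215911e-02,  4.37454320e-02,  1.73712365e-04]), 'position': array([0.24386104, 0.60207598, 0.29117692]), 'tool_rot': array([-6.00542054e-01, -3.08340032e+00,  2.90457758e-03]), 'ft_force': array([ 0.19085766, -0.98080309,  0.86439241]), 'torque': array([ 0.00305462,  0.0197934 , -0.01338159]), 'grip_force': 0.0, 'grip_width': 0.9982621917280207}
{'mtx': array([[368.80420303,   0.        , 254.4827207 ],
       [  0.        , 368.80420303, 193.98531705],
       [  0.        ,   0.        ,   1.        ]]), 'D': array([-0.00299447,  0.        ,  0.        ,  0.        ,  0.        ]), 'world_from_camera': array([[-1.22941040e-02, -9.71978439e-01,  2.34748309e-01,
         3.49378564e-01],
       [-9.99923802e-01,  1.22125283e-02, -1.80130365e-03,
         4.04680134e-02],
       [-1.11604205e-03, -2.34752567e-01, -9.72054518e-01,
         1.12061592e+00],
       [ 0.00000000e+00,  0.00000000e+00,  0.00000000e+00,
         1.00000000e+00]])}
{'mtx': array([[383.27610195,   0.        , 245.94632299],
       [  0.        , 383.27610195, 200.00701373],
       [  0.        ,   0.        ,   1.        ]]), 'D': array([-0.04727678,  0.        ,  0.        ,  0.        ,  0.        ]), 'world_from_camera': array([[ 0.81891816, -0.27177296,  0.50548245,  0.11981297],
       [-0.57389409, -0.3944062 ,  0.71769724, -0.59759678],
       [ 0.00431471, -0.87782869, -0.47895529,  0.50161501],
       [ 0.        ,  0.        ,  0.        ,  1.        ]])}
```

View pics/top0.png

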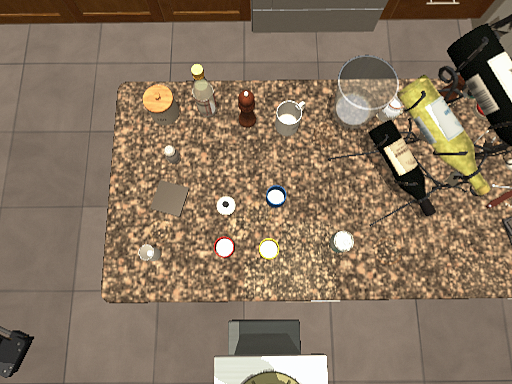

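View pics/scene0.png

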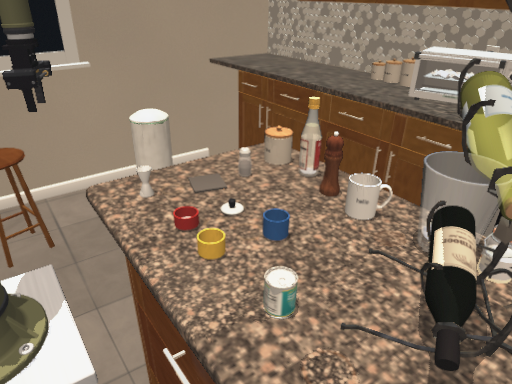

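The top view shows the coaster (169,198), lid (226,205), blue (276,197), red (225,247) and yellow (269,249) pots. The tin is at (344,241), the salt shaker at (170,153) and the jigger at (147,253). The scene view agrees with this. Next I'll measure positions.

```bash
cat > h.py <<'E'
import cv2,numpy as np
from bench import *
def ray(name,uv,z):
    c=get_calibration(name);p=cv2.undistortPoints(np.float64([[uv]]),c["mtx"],c["D"])[0,0]
    T=c["world_from_camera"];d=T[:3,:3]@[p[0],p[1],1];o=T[:3,3]
    return (o+d*(z-o[2])/d[2])
def proj(name,P):
    c=get_calibration(name);M=np.linalg.inv(c["world_from_camera"])
    return cv2.projectPoints(np.float64([P]),cv2.Rodrigues(M[:3,:3])[0],M[:3,3],c["mtx"],c["D"])[0][0,0]
K=8
def crop(im,uv,r):
    x0,y0=int(uv[0])-r,int(uv[1])-r
    return cv2.resize(im[y0:y0+2*r,x0:x0+2*r],None,fx=K,fy=K,interpolation=cv2.INTER_CUBIC),(x0,y0)
def full(pt,o): return (pt[0]+.5)/K-.5+o[0],(pt[1]+.5)/K-.5+o[1]
def colmask(c,col):
    h,s,v=cv2.split(cv2.cvtColor(c,cv2.COLOR_BGR2HSV))
    b=(s>110)&(v>50)
    if col=="blue": m=b&(h>95)&(h<130)
    if col=="yellow": m=(s>140)&(v>110)&(h>20)&(h<38)
    if col=="red": m=(s>150)&(v>50)&((h<6)|(h>172))
    if col=="white": m=(s<50)&(v>165)
    return m.astype(np.uint8)*255
H=dict(blue=.056,yellow=.046,red=.038)
def big(m):
    return max(cv2.findContours(m,cv2.RETR_EXTERNAL,cv2.CHAIN_APPROX_NONE)[0],key=cv2.contourArea)
def pot(im,name,col,uv,z,r=16):
    "mouth centre: bright blob inside coloured ring; and outer hull"
    c,o=crop(im,uv,r);m=colmask(c,col)
    hull=np.zeros_like(m);cv2.drawContours(hull,[cv2.convexHull(big(m))],-1,255,-1)
    w=colmask(c,"white")&hull;k=cv2.convexHull(big(w))
    e=cv2.fitEllipse(k);p=full(e[0],o)
    vis=c.copy();cv2.drawContours(vis,[k],-1,(0,255,0),1);cv2.drawContours(vis,[cv2.convexHull(big(m))],-1,(255,0,255),1)
    return ray(name,p,z),p,np.array(e[1])/K,vis
E
python3 - <<'E'
from h import *
im=get_image("top");V=[]
for col,uv in dict(blue=(276,197),yellow=(269,249),red=(225,247)).items():
    P,p,e,v=pot(im,"top",col,uv,H[col]);V.append(v);print(col,P.round(4),np.round(p,1),e.round(1))
c,o=crop(im,(226,205),16);m=colmask(c,"white");k=cv2.convexHull(big(m));e=cv2.fitEllipse(k);p=full(e[0],o)
print("lid",ray("top",p,.012).round(4),p,np.array(e[1])/K);cv2.drawContours(c,[k],-1,(0,255,0),1);V.append(c)
h,s,v=cv2.split(cv2.cvtColor(c,cv2.COLOR_BGR2HSV));m=((v<90)*255).astype(np.uint8);mm=np.zeros_like(m);cv2.drawContours(mm,[k],-1,255,-1)
M=cv2.moments(big(m&mm));print("knob",ray("top",full((M['m10']/M['m00'],M['m01']/M['m00']),o),.03).round(4))
c,o=crop(im,(169,198),24)
lab=cv2.GaussianBlur(cv2.cvtColor(c,cv2.COLOR_BGR2LAB),(0,0),6).astype(float);ref=lab[180:204,180:204].reshape(-1,3).mean(0)
m=((np.linalg.norm(lab-ref,axis=2)<14)*255).astype(np.uint8);m=cv2.morphologyEx(m,cv2.MORPH_OPEN,np.ones((61,61)))
k=big(m);r=cv2.minAreaRect(k);p=full(r[0],o);print("coaster",ray("top",p,.007).round(4),p,np.array(r[1])/K,r[2])
cv2.drawContours(c,[cv2.boxPoints(r).astype(int)],-1,(0,255,0),1);V.append(c[64:320,64:320])
for n,uv,z in(("jig",(147,253),.06),("salt",(170,153),.08),("tin",(344,241),.072)):print(n,ray("top",uv,z).round(3))
V.append(crop(im,(147,253),16)[0])
cv2.imwrite("pics/a.png",np.vstack([np.hstack(V[:3]),np.hstack(V[3:])]))
E
```

```text
blue [ 0.5985 -0.0236  0.056 ] [275.5 196.3] [14.1 16.6]
yellow [4.451e-01 4.000e-04 4.600e-02] [268.4 248.8] [17.3 18. ]
red [0.4529 0.1294 0.038 ] [224.  246.9] [16.9 18. ]
lid [0.5824 0.1275 0.012 ] (225.59083938598633, 205.33038330078125) [18.77895737 19.55721474]
knob [0.5831 0.1274 0.03  ]
coaster [0.6104 0.3062 0.007 ] (168.16044235229492, 197.51456832885742) [32.30325699 32.09930801] 15.109577178955078
jig [0.436 0.347 0.06 ]
salt [0.73  0.289 0.08 ]
tin [ 0.462 -0.214  0.072]
```

View pics/a.png

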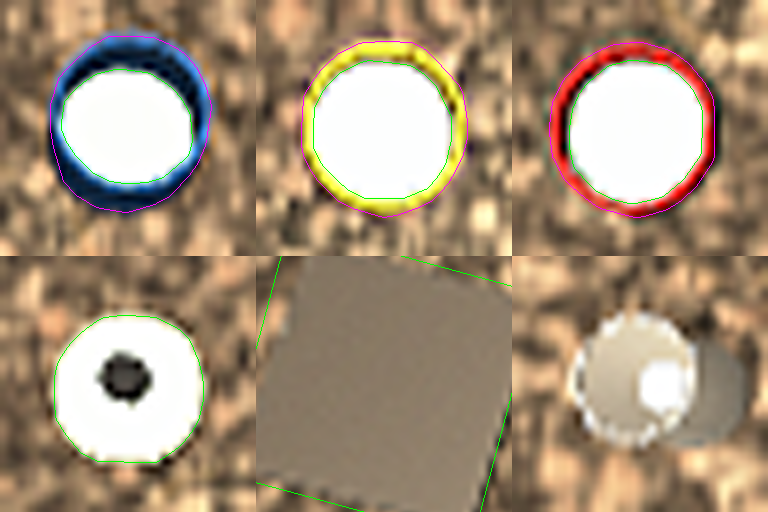

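Crops: the pot outer hulls and the lid are well outlined. The white blob is the pot floor rather than the mouth, so I'll use the hull edges with the known radius instead. The coaster box is fine.

```bash
cat >> h.py <<'E'
def edges(im,name,col,uv,z,zb=.006,r=20):
    c,o=crop(im,uv,r);k=cv2.convexHull(big(colmask(c,col)))[:,0,:]
    x,y,w,h=cv2.boundingRect(k);mx=x+w/2
    g=lambda a,b,zz:ray(name,full((a-.5,b-.5),o),zz)
    far=g(mx,y,z)[0]-.03;near=g(mx,y+h,zb)[0]+.03
    kk=k[k[:,1]<y+h*.55];l,r_=g(kk[:,0].min(),y+h*.45,z)[1],g(kk[:,0].max()+1,y+h*.45,z)[1]
    return np.round([far,near,(l+r_)/2,l-r_],4)
E
python3 - <<'E'
from h import *
im=get_image("top")
for col,uv in dict(blue=(276,197),yellow=(269,249),red=(225,247)).items(): print(col,edges(im,"top",col,uv,H[col]))
E
```

```text
blue [ 0.6037  0.6061 -0.0248  0.0597]
yellow [ 4.476e-01  4.464e-01 -3.000e-04  6.040e-02]
red [0.4557 0.4543 0.1309 0.0606]
```

send_rows([
  {"hand": 87,"x": 18,"y": -31,"z": -3,"roll": -6.3},
  {"x": 18,"y": -31,"z": -3,"roll": -6.3},
  {"x": 18,"y": -31,"z": -3,"roll": -6.3},
  {"x": 18,"y": -31,"z": -3,"roll": -6.3},
  {"x": 18,"y": -31,"z": -3,"roll": -6.3},
  {"x": 18,"y": -31,"z": -3,"roll": -6.3},
  {"x": 18,"y": -31,"z": -3,"roll": -6.3},
  {"x": 18,"y": -31,"z": -3,"roll": -6.3},
  {"x": 18,"y": -31,"z": -3,"roll": -6.3},
  {"x": 18,"y": -31,"z": -3,"roll": -6.3},
])

```text
schema error: expected keys hand, x, y, z, roll
```

send_rows([
  {"x": 18,"y": -31,"z": -3},
  {"x": 18,"y": -31,"z": -3},
  {"x": 18,"y": -31,"z": -3},
  {"x": 18,"y": -31,"z": -3},
  {"x": 18,"y": -31,"z": -3},
  {"x": 18,"y": -31,"z": -3},
  {"x": 18,"y": -31,"z": -3},
  {"x": 18,"y": -31,"z": -3},
  {"x": 18,"y": -31,"z": -3},
  {"x": 18,"y": -31,"z": -3},
])

```text
schema error: expected keys hand, x, y, z, roll
```

All keys are needed in every row.

send_rows([
  {"hand": 87,"x": 18,"y": -31,"z": -3,"roll": -6.3},
  {"hand": 87,"x": 18,"y": -31,"z": -3,"roll": -6.3},
  {"hand": 87,"x": 18,"y": -31,"z": -3,"roll": -6.3},
  {"hand": 87,"x": 18,"y": -31,"z": -3,"roll": -6.3},
  {"hand": 87,"x": 18,"y": -31,"z": -3,"roll": -6.3},
  {"hand": 87,"x": 18,"y": -31,"z": -3,"roll": -6.3},
  {"hand": 87,"x": 18,"y": -31,"z": -3,"roll": -6.3},
  {"hand": 87,"x": 18,"y": -31,"z": -3,"roll": -6.3},
  {"hand": 87,"x": 18,"y": -31,"z": -3,"roll": -6.3},
  {"hand": 87,"x": 18,"y": -31,"z": -3,"roll": -6.3},
])

```text
time: 1.2
position: [0.4245, 0.2911, 0.2622]
tool_rot: [2.129, 2.311, 0.0]
ft_force: [-0.1, -0.5, 0.0]
grip_width: 0.998
grip_force: 0.0
```

send_rows([
  {"hand": 87,"x": 18,"y": -31,"z": -3,"roll": 0},
  {"hand": 87,"x": 18,"y": -31,"z": -3,"roll": 0},
  {"hand": 87,"x": 18,"y": -31,"z": -3,"roll": 0},
  {"hand": 87,"x": 18,"y": -31,"z": -3,"roll": 0},
  {"hand": 87,"x": 18,"y": -31,"z": -3,"roll": 0},
  {"hand": 87,"x": 18,"y": -31,"z": -3,"roll": 0},
  {"hand": 87,"x": 18,"y": -31,"z": -3,"roll": 0},
  {"hand": 87,"x": 18,"y": -31,"z": -3,"roll": 0},
  {"hand": 87,"x": 18,"y": -31,"z": -3,"roll": 0},
  {"hand": 87,"x": 0,"y": 0,"z": 0,"roll": 0},
])

```text
time: 2.2
position: [0.5872, 0.0071, 0.2349]
tool_rot: [2.131, 2.304, -0.004]
ft_force: [-0.1, 0.6, 0.0]
grip_width: 0.999
grip_force: 0.0
```

send_rows([
  {"hand": 87,"x": 18,"y": -32,"z": 0,"roll": 0},
  {"hand": 87,"x": 0,"y": 0,"z": -30,"roll": 0},
  {"hand": 87,"x": 0,"y": 0,"z": -35,"roll": 0},
  {"hand": 87,"x": 0,"y": 0,"z": -35,"roll": 0},
  {"hand": 87,"x": 0,"y": 0,"z": -30,"roll": 0},
  {"hand": 87,"x": 0,"y": 0,"z": -20,"roll": 0},
  {"hand": 87,"x": 0,"y": 0,"z": 0,"roll": 0},
  {"hand": 70,"x": 0,"y": 0,"z": 0,"roll": 0},
  {"hand": 56,"x": 0,"y": 0,"z": 0,"roll": 0},
  {"hand": 56,"x": 0,"y": 0,"z": 0,"roll": 0},
], force=10)

```text
time: 3.2
position: [0.6051, -0.0184, 0.087]
tool_rot: [2.122, 2.314, 0.004]
ft_force: [-0.5, -0.5, 0.5]
grip_width: 0.804
grip_force: 0.0
```

send_rows([
  {"hand": 56,"x": 0,"y": 0,"z": 0,"roll": 0},
  {"hand": 56,"x": 0,"y": 0,"z": 0,"roll": 0},
  {"hand": 56,"x": 0,"y": 0,"z": 0,"roll": 0},
])

```text
time: 3.5
position: [0.6045, -0.0185, 0.0862]
tool_rot: [2.123, 2.315, 0.002]
ft_force: [-0.8, -0.2, 4.2]
grip_width: 0.686
grip_force: 9.9
```

send_rows([
  {"hand": 87,"x": 0,"y": 0,"z": 0,"roll": 0},
  {"hand": 87,"x": 0,"y": -2,"z": 0,"roll": 0},
  {"hand": 87,"x": 0,"y": -4,"z": 0,"roll": 6.5},
  {"hand": 87,"x": 0,"y": 0,"z": 0,"roll": 8.5},
  {"hand": 87,"x": 0,"y": 0,"z": 0,"roll": 8.5},
  {"hand": 87,"x": 0,"y": 0,"z": 0,"roll": 8.5},
  {"hand": 87,"x": 0,"y": 0,"z": 0,"roll": 8.5},
  {"hand": 87,"x": 0,"y": 0,"z": 0,"roll": 8.5},
  {"hand": 87,"x": 0,"y": 0,"z": 0,"roll": 8.5},
  {"hand": 87,"x": 0,"y": 0,"z": 0,"roll": 8.5},
])

```text
time: 4.5
position: [0.6037, -0.0248, 0.0848]
tool_rot: [-0.511, -3.099, 0.0]
ft_force: [-0.1, -0.0, -0.5]
grip_width: 0.997
grip_force: 0.0
```

send_rows([
  {"hand": 87,"x": 0,"y": 0,"z": 0,"roll": 8.5},
  {"hand": 87,"x": 0,"y": 0,"z": 0,"roll": 8.5},
  {"hand": 87,"x": 0,"y": 0,"z": 0,"roll": 0},
  {"hand": 70,"x": 0,"y": 0,"z": 0,"roll": 0},
  {"hand": 56,"x": 0,"y": 0,"z": 0,"roll": 0},
  {"hand": 56,"x": 0,"y": 0,"z": 0,"roll": 0},
  {"hand": 56,"x": 0,"y": 0,"z": 0,"roll": 0},
  {"hand": 56,"x": 0,"y": 0,"z": 0,"roll": 0},
  {"hand": 56,"x": 0,"y": 0,"z": 0,"roll": 0},
])

```text
time: 5.4
position: [0.604, -0.0245, 0.0853]
tool_rot: [0.057, 3.141, 0.0]
ft_force: [-0.2, 0.7, 0.2]
grip_width: 0.701
grip_force: 10.0
```

send_rows([
  {"hand": 54,"x": 0,"y": 0,"z": 0,"roll": 0},
  {"hand": 54,"x": 0,"y": 0,"z": 10,"roll": 0},
  {"hand": 54,"x": 0,"y": 0,"z": 25,"roll": 0},
  {"hand": 54,"x": 0,"y": 10,"z": 25,"roll": 0},
  {"hand": 54,"x": 1,"y": 30,"z": 10,"roll": 0},
  {"hand": 54,"x": 1,"y": 40,"z": 0,"roll": 0},
  {"hand": 54,"x": 1,"y": 40,"z": 0,"roll": 0},
  {"hand": 54,"x": 1,"y": 40,"z": 0,"roll": 0},
  {"hand": 54,"x": 1,"y": 40,"z": 0,"roll": 0},
  {"hand": 54,"x": 1,"y": 40,"z": 0,"roll": 0},
], force=20)

```text
time: 6.4
position: [0.6099, 0.217, 0.1561]
tool_rot: [0.056, 3.14, 0.0]
ft_force: [1.0, -0.3, -0.4]
grip_width: 0.693
grip_force: 20.0
```

send_rows([
  {"hand": 54,"x": 0,"y": 40,"z": 0,"roll": 0},
  {"hand": 54,"x": 0,"y": 30,"z": 0,"roll": 0},
  {"hand": 54,"x": 0,"y": 15,"z": 0,"roll": 0},
  {"hand": 54,"x": 0,"y": 5,"z": -10,"roll": 0},
  {"hand": 54,"x": 0,"y": 0,"z": -20,"roll": 0},
  {"hand": 54,"x": 0,"y": 0,"z": -10,"roll": 0},
  {"hand": 54,"x": 0,"y": 0,"z": 0,"roll": 0},
  {"hand": 54,"x": 0,"y": 0,"z": 0,"roll": 0},
])

```text
time: 7.2
position: [0.6105, 0.3039, 0.1152]
tool_rot: [-0.059, -3.141, 0.001]
ft_force: [-0.3, 0.0, -1.4]
grip_width: 0.695
grip_force: 20.0
```

send_rows([
  {"hand": 54,"x": 0,"y": 2,"z": -10,"roll": 0},
  {"hand": 54,"x": 0,"y": 0,"z": -7,"roll": 0},
  {"hand": 54,"x": 0,"y": 0,"z": -4,"roll": 0},
  {"hand": 54,"x": 0,"y": 0,"z": -1,"roll": 0},
  {"hand": 54,"x": 0,"y": 0,"z": -1,"roll": 0},
  {"hand": 54,"x": 0,"y": 0,"z": 0,"roll": 0},
])

```text
time: 7.8
position: [0.6101, 0.3076, 0.0927]
tool_rot: [0.056, 3.141, 0.0]
ft_force: [-1.1, 0.4, 1.4]
grip_width: 0.699
grip_force: 20.0
```

send_rows([
  {"hand": 70,"x": 0,"y": 0,"z": 0,"roll": 0},
  {"hand": 87,"x": 0,"y": 0,"z": 0,"roll": 0},
  {"hand": 87,"x": 0,"y": 0,"z": 0,"roll": 0},
  {"hand": 87,"x": 0,"y": 0,"z": 20,"roll": 0},
  {"hand": 87,"x": 0,"y": 0,"z": 35,"roll": 0},
  {"hand": 87,"x": 0,"y": 0,"z": 40,"roll": 0},
  {"hand": 87,"x": 0,"y": 0,"z": 20,"roll": 0},
  {"hand": 87,"x": -20,"y": -40,"z": 0,"roll": 0},
  {"hand": 87,"x": -20,"y": -40,"z": 0,"roll": -8.5},
  {"hand": 87,"x": -20,"y": -40,"z": 0,"roll": -8.5},
])

```text
time: 8.8
position: [0.5494, 0.1862, 0.2074]
tool_rot: [0.528, 3.096, 0.001]
ft_force: [-0.4, -0.0, -0.2]
grip_width: 1.0
grip_force: 0.0
```

send_rows([
  {"hand": 87,"x": -20,"y": -40,"z": 0,"roll": -8.5},
  {"hand": 87,"x": -20,"y": -40,"z": 0,"roll": -8.5},
  {"hand": 87,"x": -20,"y": -40,"z": 0,"roll": -8.5},
  {"hand": 87,"x": -20,"y": -35,"z": 0,"roll": -8.5},
  {"hand": 87,"x": -15,"y": -25,"z": 0,"roll": -8.5},
  {"hand": 87,"x": -7,"y": 0,"z": 0,"roll": -8.5},
  {"hand": 87,"x": 0,"y": 0,"z": 0,"roll": -8.5},
  {"hand": 87,"x": 0,"y": 0,"z": 0,"roll": -8.5},
  {"hand": 87,"x": 0,"y": 0,"z": 0,"roll": 0},
])

```text
time: 9.7
position: [0.4481, 0.0074, 0.2076]
tool_rot: [2.164, 2.277, 0.001]
ft_force: [0.8, 0.3, -0.2]
grip_width: 0.999
grip_force: 0.0
```

```bash
python3 - <<'E'
from h import *
print([get_state()[k] for k in("time","position","tool_rot")])
im=get_image("top")
q=proj("top",(.610,.306,.063));print(edges(im,"top","blue",q,.063,.013))
for col,uv in dict(yellow=(269,249),red=(225,247)).items(): print(col,edges(im,"top",col,uv,H[col]))
cv2.imwrite("pics/b.png",np.vstack([im[130:290,110:310],get_image("scene")[120:280,100:300]]).repeat(2,0).repeat(2,1)[:600])
E
```

```text
[9.7, array([0.44811872, 0.00735281, 0.20759229]), array([2.16389932e+00, 2.27677507e+00, 1.45596572e-03])]
[0.611  0.614  0.3032 0.0683]Traceback (most recent call last):
  File "<stdin>", line 5, in <module>
  File "h.py", line 35, in edges
    c,o=crop(im,uv,r);k=cv2.convexHull(big(colmask(c,col)))[:,0,:]
                                       ~~~^^^^^^^^^^^^^^^^
  File "h.py", line 25, in big
    return max(cv2.findContours(m,cv2.RETR_EXTERNAL,cv2.CHAIN_APPROX_NONE)[0],key=cv2.contourArea)
ValueError: max() iterable argument is empty
```

send_rows([
  {"hand": 87,"x": -1,"y": -7,"z": -10,"roll": 0},
  {"hand": 87,"x": 0,"y": 0,"z": -35,"roll": 0},
  {"hand": 87,"x": 0,"y": 0,"z": -35,"roll": 0},
  {"hand": 87,"x": 0,"y": 0,"z": -30,"roll": 0},
  {"hand": 87,"x": 0,"y": 0,"z": -18,"roll": 0},
  {"hand": 70,"x": 0,"y": 0,"z": 0,"roll": 0},
  {"hand": 56,"x": 0,"y": 0,"z": 0,"roll": 0},
  {"hand": 56,"x": 0,"y": 0,"z": 0,"roll": 0},
  {"hand": 56,"x": 0,"y": 0,"z": 0,"roll": 0},
  {"hand": 56,"x": 0,"y": 0,"z": 0,"roll": 0},
], force=10)

```text
time: 10.75
position: [0.4478, 0.0005, 0.0803]
tool_rot: [2.162, 2.278, 0.003]
ft_force: [-1.1, -0.1, 2.9]
grip_width: 0.685
grip_force: 10.0
```

send_rows([
  {"hand": 56,"x": 0,"y": 0,"z": 0,"roll": 0},
  {"hand": 87,"x": 0,"y": 0,"z": 0,"roll": 0},
  {"hand": 87,"x": 0,"y": 0,"z": 0,"roll": 0},
  {"hand": 87,"x": 0,"y": 0,"z": 0,"roll": 8.5},
  {"hand": 87,"x": 0,"y": 0,"z": 0,"roll": 8.5},
  {"hand": 87,"x": 0,"y": 0,"z": 0,"roll": 8.5},
  {"hand": 87,"x": 0,"y": 0,"z": 0,"roll": 8.5},
  {"hand": 87,"x": 0,"y": 0,"z": 0,"roll": 8.5},
  {"hand": 87,"x": 0,"y": 0,"z": 0,"roll": 8.5},
  {"hand": 87,"x": 0,"y": 0,"z": 0,"roll": 8.5},
])

```text
time: 11.75
position: [0.4468, 0.0005, 0.079]
tool_rot: [-0.738, -3.053, 0.0]
ft_force: [1.1, -0.7, -0.9]
grip_width: 0.999
grip_force: 0.0
```

send_rows([
  {"hand": 87,"x": 0,"y": 0,"z": 0,"roll": 8.5},
  {"hand": 87,"x": 0,"y": 0,"z": 0,"roll": 8.5},
  {"hand": 87,"x": 0,"y": 0,"z": 0,"roll": 8.5},
  {"hand": 70,"x": 0,"y": 0,"z": 0,"roll": 0},
  {"hand": 56,"x": 0,"y": 0,"z": 0,"roll": 0},
  {"hand": 56,"x": 0,"y": 0,"z": 0,"roll": 0},
  {"hand": 56,"x": 0,"y": 0,"z": 0,"roll": 0},
  {"hand": 56,"x": 0,"y": 0,"z": 0,"roll": 0},
  {"hand": 56,"x": 0,"y": 0,"z": 0,"roll": 0},
])

```text
time: 12.65
position: [0.447, 0.0004, 0.0793]
tool_rot: [0.057, 3.141, 0.0]
ft_force: [0.3, -0.8, -0.6]
grip_width: 0.68
grip_force: 10.0
```

send_rows([
  {"hand": 54,"x": 0,"y": 0,"z": 0,"roll": 0},
  {"hand": 54,"x": 0,"y": 0,"z": 10,"roll": 0},
  {"hand": 54,"x": 0,"y": 0,"z": 30,"roll": 0},
  {"hand": 54,"x": 0,"y": 0,"z": 35,"roll": 0},
  {"hand": 54,"x": 8,"y": 15,"z": 25,"roll": 0},
  {"hand": 54,"x": 18,"y": 34,"z": 0,"roll": 0},
  {"hand": 54,"x": 18,"y": 34,"z": 0,"roll": 0},
  {"hand": 54,"x": 18,"y": 34,"z": 0,"roll": 0},
  {"hand": 54,"x": 18,"y": 34,"z": 0,"roll": 0},
  {"hand": 54,"x": 18,"y": 34,"z": 0,"roll": 0},
], force=20)

```text
time: 13.65
position: [0.5455, 0.1869, 0.1799]
tool_rot: [0.056, 3.141, 0.0]
ft_force: [0.1, -0.0, -1.1]
grip_width: 0.679
grip_force: 20.0
```

send_rows([
  {"hand": 54,"x": 18,"y": 34,"z": 0,"roll": 0},
  {"hand": 54,"x": 18,"y": 34,"z": 0,"roll": 0},
  {"hand": 54,"x": 18,"y": 34,"z": 0,"roll": 0},
  {"hand": 54,"x": 8,"y": 14,"z": 0,"roll": 0},
  {"hand": 54,"x": 3,"y": 5,"z": 0,"roll": 0},
  {"hand": 54,"x": 0,"y": 0,"z": 0,"roll": 0},
  {"hand": 54,"x": 0,"y": 0,"z": 0,"roll": 0},
])

```text
time: 14.35
position: [0.6099, 0.3048, 0.1793]
tool_rot: [-0.058, -3.141, 0.002]
ft_force: [0.6, -0.0, -1.1]
grip_width: 0.679
grip_force: 20.0
```

```bash
python3 - <<'E'
from h import *
import numpy as np
s=get_image("scene");print([get_state()["position"] for _ in range(3)])
q=proj("scene",(.61,.306,.09)).astype(int);c=s[q[1]-45:q[1]+45,q[0]-45:q[0]+45]
cv2.imwrite("pics/c.png",cv2.resize(c,None,fx=6,fy=6,interpolation=cv2.INTER_CUBIC))
E
```

```text
[array([0.60996578, 0.30461576, 0.1795008 ]), array([0.60996578, 0.30461576, 0.1795008 ]), array([0.60996578, 0.30461576, 0.1795008 ])]
```

View pics/c.png

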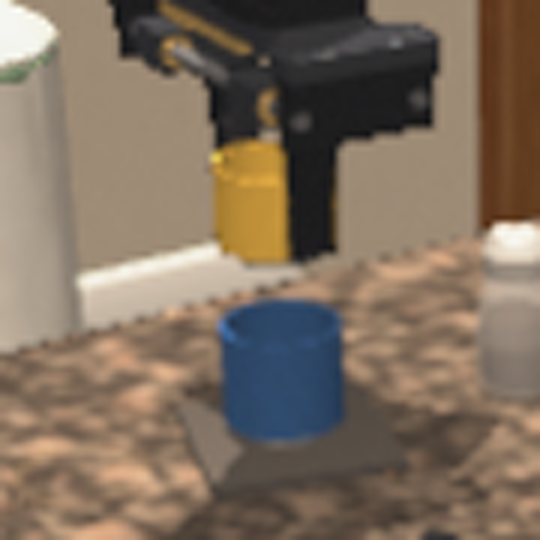

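The blue pot stands upright on the coaster (crop 280,370). The yellow pot is held straight above it (250,205).

send_rows([
  {"hand": 54,"x": 0,"y": 1.5,"z": -15,"roll": 0},
  {"hand": 54,"x": 0,"y": 0,"z": -12,"roll": 0},
  {"hand": 54,"x": 0,"y": 0,"z": -6,"roll": 0},
  {"hand": 54,"x": 0,"y": 0,"z": -3,"roll": 0},
  {"hand": 54,"x": 0,"y": 0,"z": -3,"roll": 0},
  {"hand": 54,"x": 0,"y": 0,"z": -1,"roll": 0},
  {"hand": 54,"x": 0,"y": 0,"z": 0,"roll": 0},
])

```text
time: 15.1
position: [0.6101, 0.3081, 0.1394]
tool_rot: [0.056, 3.141, 0.0]
ft_force: [-0.2, 0.7, -0.4]
grip_width: 0.682
grip_force: 20.0
```

send_rows([
  {"hand": 54,"x": 0,"y": 0,"z": -2,"roll": 0},
  {"hand": 54,"x": 0,"y": 0,"z": -1,"roll": 0},
  {"hand": 54,"x": 0,"y": 0,"z": 0,"roll": 0},
])

```text
time: 15.4
position: [0.6103, 0.3081, 0.1367]
tool_rot: [0.056, 3.14, 0.001]
ft_force: [0.2, -0.4, 0.7]
grip_width: 0.678
grip_force: 20.0
```

send_rows([
  {"hand": 54,"x": 0,"y": 0,"z": -0.5,"roll": 0},
  {"hand": 54,"x": 0,"y": 0,"z": 0,"roll": 0},
  {"hand": 66,"x": 0,"y": 0,"z": 0,"roll": 0},
  {"hand": 87,"x": 0,"y": 0,"z": 0,"roll": 0},
  {"hand": 87,"x": 0,"y": 0,"z": 0,"roll": 0},
  {"hand": 87,"x": 0,"y": 0,"z": 20,"roll": 0},
  {"hand": 87,"x": 0,"y": 0,"z": 35,"roll": 0},
  {"hand": 87,"x": 0,"y": 0,"z": 25,"roll": 0},
  {"hand": 87,"x": -10,"y": -20,"z": 0,"roll": 0},
  {"hand": 87,"x": -30,"y": -35,"z": 0,"roll": -8.5},
])

```text
time: 16.4
position: [0.5711, 0.2548, 0.2163]
tool_rot: [0.289, 3.125, 0.004]
ft_force: [0.5, -0.9, 0.1]
grip_width: 0.998
grip_force: 0.0
```

send_rows([
  {"hand": 87,"x": -30,"y": -35,"z": 0,"roll": -8.5},
  {"hand": 87,"x": -30,"y": -35,"z": 0,"roll": -8.5},
  {"hand": 87,"x": -30,"y": -35,"z": 0,"roll": -8.5},
  {"hand": 87,"x": -20,"y": -15,"z": 0,"roll": -8.5},
  {"hand": 87,"x": -5,"y": -2,"z": 0,"roll": -8.5},
  {"hand": 87,"x": 0,"y": 0,"z": 0,"roll": -8.5},
  {"hand": 87,"x": 0,"y": 0,"z": 0,"roll": -8.5},
  {"hand": 87,"x": 0,"y": 0,"z": 0,"roll": -8.5},
  {"hand": 87,"x": 0,"y": 0,"z": 0,"roll": -8.5},
  {"hand": 87,"x": 0,"y": 0,"z": 0,"roll": 0},
])

```text
time: 17.4
position: [0.4549, 0.1309, 0.2157]
tool_rot: [2.164, 2.277, 0.0]
ft_force: [-0.5, 0.2, 0.1]
grip_width: 0.999
grip_force: 0.0
```

```bash
python3 - <<'E'
from h import *
s=get_image("scene");t=get_image("top");print(get_state()["position"])
q=proj("scene",(.61,.306,.06)).astype(int);c=s[q[1]-45:q[1]+45,q[0]-45:q[0]+45]
q=proj("top",(.61,.306,.1)).astype(int);d=t[q[1]-30:q[1]+60,q[0]-20:q[0]+70]
cv2.imwrite("pics/d.png",cv2.resize(np.hstack([c,d]),None,fx=4,fy=4,interpolation=cv2.INTER_CUBIC))
E
```

```text
[0.45492712 0.13093685 0.21566521]
```

View pics/d.png

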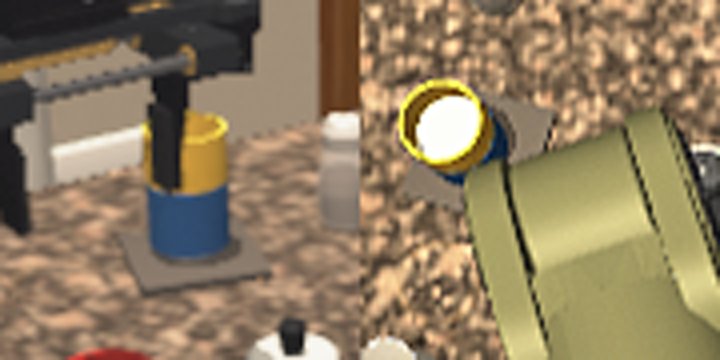

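The yellow pot is seated flush and upright on the blue one (crop 188,150 over 188,215). The gripper is above red.

send_rows([
  {"hand": 87,"x": 0,"y": 0,"z": -30,"roll": 0},
  {"hand": 87,"x": 0,"y": 0,"z": -35,"roll": 0},
  {"hand": 87,"x": 0,"y": 0,"z": -35,"roll": 0},
  {"hand": 87,"x": 0,"y": 0,"z": -25,"roll": 0},
  {"hand": 87,"x": 0,"y": 0,"z": -12,"roll": 0},
  {"hand": 70,"x": 0,"y": 0,"z": 0,"roll": 0},
  {"hand": 56,"x": 0,"y": 0,"z": 0,"roll": 0},
  {"hand": 56,"x": 0,"y": 0,"z": 0,"roll": 0},
  {"hand": 56,"x": 0,"y": 0,"z": 0,"roll": 0},
  {"hand": 56,"x": 0,"y": 0,"z": 0,"roll": 0},
], force=10)

```text
time: 18.5
position: [0.4557, 0.1313, 0.08]
tool_rot: [2.163, 2.278, 0.003]
ft_force: [-0.9, 0.2, 3.5]
grip_width: 0.695
grip_force: 10.0
```

send_rows([
  {"hand": 56,"x": 0,"y": 0,"z": 0,"roll": 0},
  {"hand": 87,"x": 0,"y": 0,"z": 0,"roll": 0},
  {"hand": 87,"x": 0,"y": 0,"z": 0,"roll": 0},
  {"hand": 87,"x": 0,"y": 0,"z": 0,"roll": 8.5},
  {"hand": 87,"x": 0,"y": 0,"z": 0,"roll": 8.5},
  {"hand": 87,"x": 0,"y": 0,"z": 0,"roll": 8.5},
  {"hand": 87,"x": 0,"y": 0,"z": 0,"roll": 8.5},
  {"hand": 87,"x": 0,"y": 0,"z": 0,"roll": 8.5},
  {"hand": 87,"x": 0,"y": 0,"z": 0,"roll": 8.5},
  {"hand": 87,"x": 0,"y": 0,"z": 0,"roll": 8.5},
])

```text
time: 19.5
position: [0.4548, 0.1309, 0.0785]
tool_rot: [-0.738, -3.053, 0.0]
ft_force: [-0.7, 0.0, 0.9]
grip_width: 1.002
grip_force: 0.0
```

send_rows([
  {"hand": 87,"x": 0,"y": 0,"z": 0,"roll": 8.5},
  {"hand": 87,"x": 0,"y": 0,"z": 0,"roll": 8.5},
  {"hand": 87,"x": 0,"y": 0,"z": 0,"roll": 8.5},
  {"hand": 70,"x": 0,"y": 0,"z": 0,"roll": 0},
  {"hand": 56,"x": 0,"y": 0,"z": 0,"roll": 0},
  {"hand": 56,"x": 0,"y": 0,"z": 0,"roll": 0},
  {"hand": 56,"x": 0,"y": 0,"z": 0,"roll": 0},
  {"hand": 56,"x": 0,"y": 0,"z": 0,"roll": 0},
  {"hand": 56,"x": 0,"y": 0,"z": 0,"roll": 0},
])

```text
time: 20.4
position: [0.455, 0.131, 0.0787]
tool_rot: [-0.057, -3.141, -0.0]
ft_force: [0.8, 0.3, 0.0]
grip_width: 0.689
grip_force: 10.0
```

send_rows([
  {"hand": 54,"x": 0,"y": 0,"z": 0,"roll": 0},
  {"hand": 54,"x": 0,"y": 0,"z": 10,"roll": 0},
  {"hand": 54,"x": 0,"y": 0,"z": 30,"roll": 0},
  {"hand": 54,"x": 0,"y": 0,"z": 40,"roll": 0},
  {"hand": 54,"x": 0,"y": 0,"z": 35,"roll": 0},
  {"hand": 54,"x": 10,"y": 11,"z": 20,"roll": 0},
  {"hand": 54,"x": 25,"y": 28,"z": 0,"roll": 0},
  {"hand": 54,"x": 30,"y": 34,"z": 0,"roll": 0},
  {"hand": 54,"x": 30,"y": 34,"z": 0,"roll": 0},
  {"hand": 54,"x": 28,"y": 32,"z": 0,"roll": 0},
], force=20)

```text
time: 21.4
position: [0.5791, 0.2715, 0.2146]
tool_rot: [0.056, 3.14, 0.001]
ft_force: [0.0, 0.5, -0.1]
grip_width: 0.688
grip_force: 20.0
```

send_rows([
  {"hand": 54,"x": 20,"y": 23,"z": 0,"roll": 0},
  {"hand": 54,"x": 10,"y": 11,"z": 0,"roll": 0},
  {"hand": 54,"x": 2,"y": 3,"z": 0,"roll": 0},
  {"hand": 54,"x": 0,"y": 0,"z": 0,"roll": 0},
  {"hand": 54,"x": 0,"y": 0,"z": 0,"roll": 0},
  {"hand": 54,"x": 0,"y": 0,"z": 0,"roll": 0},
])

```text
time: 22.0
position: [0.6097, 0.3058, 0.2142]
tool_rot: [0.058, 3.141, -0.001]
ft_force: [-0.1, 0.3, -1.5]
grip_width: 0.685
grip_force: 20.0
```

send_rows([
  {"hand": 54,"x": 0,"y": 0.5,"z": -12,"roll": 0},
  {"hand": 54,"x": 0,"y": 0,"z": -10,"roll": 0},
  {"hand": 54,"x": 0,"y": 0,"z": -6,"roll": 0},
  {"hand": 54,"x": 0,"y": 0,"z": -3,"roll": 0},
  {"hand": 54,"x": 0,"y": 0,"z": 0,"roll": 0},
  {"hand": 54,"x": 0,"y": 0,"z": 0,"roll": 0},
])

```text
time: 22.6
position: [0.6101, 0.3076, 0.1829]
tool_rot: [0.056, 3.141, 0.0]
ft_force: [-0.9, -0.1, -0.6]
grip_width: 0.685
grip_force: 20.0
```

send_rows([
  {"hand": 54,"x": 0,"y": 0,"z": -3,"roll": 0},
  {"hand": 54,"x": 0,"y": 0,"z": -2,"roll": 0},
  {"hand": 54,"x": 0,"y": 0,"z": -1,"roll": 0},
  {"hand": 54,"x": 0,"y": 0,"z": -1,"roll": 0},
  {"hand": 54,"x": 0,"y": 0,"z": 0,"roll": 0},
  {"hand": 54,"x": 0,"y": 0,"z": 0,"roll": 0},
])

```text
time: 23.2
position: [0.6102, 0.3075, 0.1762]
tool_rot: [0.056, 3.14, 0.0]
ft_force: [-0.5, -0.9, 1.9]
grip_width: 0.685
grip_force: 20.0
```

send_rows([
  {"hand": 66,"x": 0,"y": 0,"z": 0,"roll": 0},
  {"hand": 87,"x": 0,"y": 0,"z": 0,"roll": 0},
  {"hand": 87,"x": 0,"y": 0,"z": 0,"roll": 0},
  {"hand": 87,"x": 0,"y": 0,"z": 15,"roll": 0},
  {"hand": 87,"x": 0,"y": 0,"z": 30,"roll": 0},
  {"hand": 87,"x": 0,"y": 0,"z": 25,"roll": 0},
  {"hand": 87,"x": -2,"y": -15,"z": 0,"roll": -8.5},
  {"hand": 87,"x": -5,"y": -30,"z": 0,"roll": -8.5},
  {"hand": 87,"x": -5,"y": -35,"z": 0,"roll": -8.5},
  {"hand": 87,"x": -5,"y": -35,"z": 0,"roll": -8.5},
])

```text
time: 24.2
position: [0.5929, 0.1917, 0.2471]
tool_rot: [0.98, 2.984, 0.002]
ft_force: [-0.3, -0.8, 0.2]
grip_width: 0.996
grip_force: 0.0
```

send_rows([
  {"hand": 60,"x": -5,"y": -35,"z": 0,"roll": -8.5},
  {"hand": 60,"x": -5,"y": -25,"z": 0,"roll": -8.5},
  {"hand": 60,"x": 0,"y": -5,"z": 0,"roll": -8.5},
  {"hand": 60,"x": 0,"y": 0,"z": 0,"roll": -8.5},
  {"hand": 60,"x": 0,"y": 0,"z": 0,"roll": -8.5},
  {"hand": 60,"x": 0,"y": 0,"z": 0,"roll": -8.5},
  {"hand": 60,"x": 0,"y": 0,"z": 0,"roll": 0},
  {"hand": 60,"x": 0,"y": 0,"z": 0,"roll": 0},
])

```text
time: 25.0
position: [0.5832, 0.1276, 0.2466]
tool_rot: [2.159, 2.282, 0.001]
ft_force: [0.5, 0.2, 0.4]
grip_width: 0.691
grip_force: 0.0
```

```bash
python3 - <<'E'
from h import *
s=get_image("scene");t=get_image("top");print(get_state()["position"])
q=proj("scene",(.61,.306,.06)).astype(int);c=s[q[1]-45:q[1]+75,q[0]-45:q[0]+75]
q=proj("top",(.61,.306,.1)).astype(int);d=t[q[1]-40:q[1]+80,q[0]-20:q[0]+100]
cv2.imwrite("pics/e.png",cv2.resize(np.hstack([c,d]),None,fx=3,fy=3,interpolation=cv2.INTER_CUBIC))
E
```

```text
[0.58307749 0.12759775 0.24622006]
```

View pics/e.png

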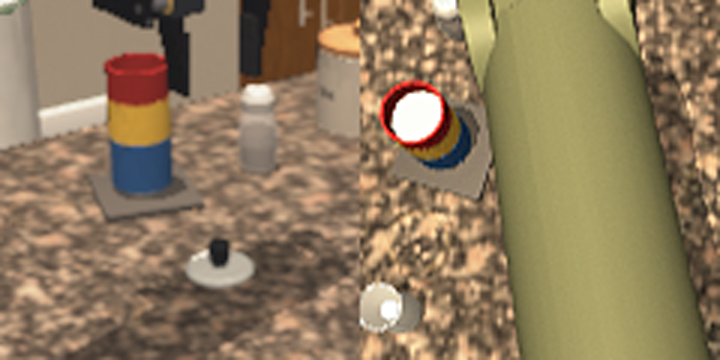

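The red pot is seated and the tower is straight (crop 137,125). The lid is at (220,265), right under the gripper.

send_rows([
  {"hand": 60,"x": 0,"y": 0,"z": -30,"roll": 0},
  {"hand": 60,"x": 0,"y": 0,"z": -40,"roll": 0},
  {"hand": 60,"x": 0,"y": 0,"z": -40,"roll": 0},
  {"hand": 60,"x": 0,"y": 0,"z": -30,"roll": 0},
  {"hand": 60,"x": 0,"y": 0,"z": -16,"roll": 0},
  {"hand": 60,"x": 0,"y": 0,"z": -5,"roll": 0},
  {"hand": 45,"x": 0,"y": 0,"z": 0,"roll": 0},
  {"hand": 30,"x": 0,"y": 0,"z": 0,"roll": 0},
  {"hand": 16,"x": 0,"y": 0,"z": 0,"roll": 0},
  {"hand": 16,"x": 0,"y": 0,"z": 0,"roll": 0},
], force=6)

```text
time: 26.1
position: [0.5838, 0.1277, 0.0862]
tool_rot: [2.162, 2.277, 0.003]
ft_force: [0.4, -0.3, 0.3]
grip_width: 0.407
grip_force: 0.0
```

send_rows([
  {"hand": 14,"x": 0,"y": 0,"z": 0,"roll": 0},
  {"hand": 14,"x": 0,"y": 0,"z": 0,"roll": 0},
  {"hand": 14,"x": 0,"y": 0,"z": 0,"roll": 0},
])

```text
time: 26.4
position: [0.5833, 0.1275, 0.0852]
tool_rot: [2.163, 2.278, 0.001]
ft_force: [0.2, 0.6, 1.5]
grip_width: 0.211
grip_force: 6.0
```

send_rows([
  {"hand": 45,"x": 0,"y": 0,"z": 0,"roll": 0},
  {"hand": 45,"x": 0,"y": 0,"z": 0,"roll": 0},
  {"hand": 45,"x": 0,"y": 0,"z": 0,"roll": 8.5},
  {"hand": 45,"x": 0,"y": 0,"z": 0,"roll": 8.5},
  {"hand": 45,"x": 0,"y": 0,"z": 0,"roll": 8.5},
  {"hand": 45,"x": 0,"y": 0,"z": 0,"roll": 8.5},
  {"hand": 45,"x": 0,"y": 0,"z": 0,"roll": 8.5},
  {"hand": 45,"x": 0,"y": 0,"z": 0,"roll": 8.5},
  {"hand": 45,"x": 0,"y": 0,"z": 0,"roll": 8.5},
  {"hand": 45,"x": 0,"y": 0,"z": 0,"roll": 8.5},
])

```text
time: 27.4
position: [0.5828, 0.1274, 0.0845]
tool_rot: [-0.51, -3.099, 0.0]
ft_force: [0.1, -0.7, 1.0]
grip_width: 0.518
grip_force: 0.0
```

send_rows([
  {"hand": 45,"x": 0,"y": 0,"z": 0,"roll": 8.5},
  {"hand": 45,"x": 0,"y": 0,"z": 0,"roll": 8.5},
  {"hand": 30,"x": 0,"y": 0,"z": 0,"roll": 0},
  {"hand": 14,"x": 0,"y": 0,"z": 0,"roll": 0},
  {"hand": 14,"x": 0,"y": 0,"z": 0,"roll": 0},
  {"hand": 14,"x": 0,"y": 0,"z": 0,"roll": 0},
  {"hand": 14,"x": 0,"y": 0,"z": 0,"roll": 0},
  {"hand": 14,"x": 0,"y": 0,"z": 0,"roll": 0},
  {"hand": 14,"x": 0,"y": 0,"z": 0,"roll": 0},
])

```text
time: 28.3
position: [0.583, 0.1275, 0.0848]
tool_rot: [0.057, 3.141, 0.0]
ft_force: [-0.6, 0.3, -1.3]
grip_width: 0.213
grip_force: 6.0
```

send_rows([
  {"hand": 10,"x": 0,"y": 0,"z": 0,"roll": 0},
  {"hand": 10,"x": 0,"y": 0,"z": 0,"roll": 0},
  {"hand": 10,"x": 0,"y": 0,"z": 0,"roll": 0},
], force=20)

```text
time: 28.6
position: [0.583, 0.1276, 0.0848]
tool_rot: [-0.056, -3.141, -0.0]
ft_force: [-0.2, 1.1, -1.4]
grip_width: 0.204
grip_force: 20.0
```

send_rows([
  {"hand": 10,"x": 0,"y": 0,"z": 8,"roll": 0},
  {"hand": 10,"x": 0,"y": 0,"z": 20,"roll": 0},
  {"hand": 10,"x": 0,"y": 0,"z": 30,"roll": 0},
  {"hand": 10,"x": 0,"y": 0,"z": 35,"roll": 0},
  {"hand": 10,"x": 0,"y": 0,"z": 35,"roll": 0},
  {"hand": 10,"x": 0,"y": 0,"z": 25,"roll": 0},
  {"hand": 10,"x": 0,"y": 0,"z": 12,"roll": 0},
  {"hand": 10,"x": 0,"y": 0,"z": 0,"roll": 0},
])

```text
time: 29.4
position: [0.5838, 0.1276, 0.2518]
tool_rot: [0.056, 3.138, 0.001]
ft_force: [-0.8, -0.1, -0.9]
grip_width: 0.201
grip_force: 20.0
```

send_rows([
  {"hand": 10,"x": 1,"y": 8,"z": 0,"roll": 0},
  {"hand": 10,"x": 3,"y": 18,"z": 0,"roll": 0},
  {"hand": 10,"x": 4,"y": 26,"z": 0,"roll": 0},
  {"hand": 10,"x": 4,"y": 28,"z": 0,"roll": 0},
  {"hand": 10,"x": 4,"y": 28,"z": 0,"roll": 0},
  {"hand": 10,"x": 4,"y": 26,"z": 0,"roll": 0},
  {"hand": 10,"x": 3,"y": 22,"z": 0,"roll": 0},
  {"hand": 10,"x": 3,"y": 16,"z": 0,"roll": 0},
  {"hand": 10,"x": 1,"y": 8,"z": 0,"roll": 0},
  {"hand": 10,"x": 0,"y": 0,"z": 0,"roll": 0},
])

```text
time: 30.4
position: [0.6094, 0.3091, 0.2487]
tool_rot: [-0.053, -3.14, -0.0]
ft_force: [-0.3, -0.0, -1.3]
grip_width: 0.207
grip_force: 20.0
```

```bash
python3 - <<'E'
from h import *
s=get_image("scene");st=get_state();print(st["time"],st["position"],st["ft_force"],st["grip_width"])
q=proj("scene",(.61,.306,.13)).astype(int);c=s[max(q[1]-50,0):q[1]+50,q[0]-50:q[0]+50]
cv2.imwrite("pics/f.png",cv2.resize(c,None,fx=6,fy=6,interpolation=cv2.INTER_CUBIC))
E
```

```text
30.45 [0.60983853 0.30748043 0.24902391] [ 0.37489008 -0.80050825 -1.80730383] 0.20694990023389745
```

View pics/f.png

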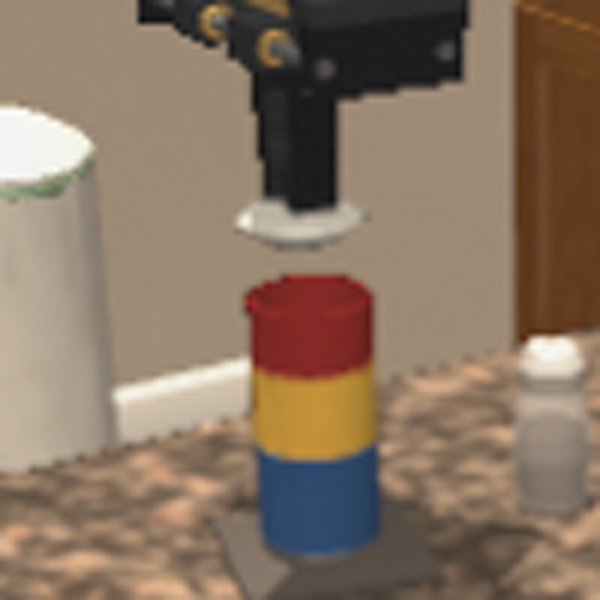

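The lid hangs level at crop (302,220), above the red rim (312,300) and in line with the slight perspective lean of the tower.

send_rows([
  {"hand": 10,"x": 0,"y": 0,"z": -8,"roll": 0},
  {"hand": 10,"x": 0,"y": 0,"z": -10,"roll": 0},
  {"hand": 10,"x": 0,"y": 0,"z": -6,"roll": 0},
  {"hand": 10,"x": 0,"y": 0,"z": -3,"roll": 0},
  {"hand": 10,"x": 0,"y": 0,"z": -2,"roll": 0},
  {"hand": 10,"x": 0,"y": 0,"z": -2,"roll": 0},
  {"hand": 10,"x": 0,"y": 0,"z": 0,"roll": 0},
  {"hand": 10,"x": 0,"y": 0,"z": 0,"roll": 0},
])

```text
time: 31.25
position: [0.6101, 0.3076, 0.219]
tool_rot: [0.056, 3.141, 0.0]
ft_force: [-0.9, 0.2, -0.9]
grip_width: 0.205
grip_force: 20.0
```

send_rows([
  {"hand": 10,"x": 0,"y": 0,"z": -2,"roll": 0},
  {"hand": 10,"x": 0,"y": 0,"z": -1,"roll": 0},
  {"hand": 10,"x": 0,"y": 0,"z": -1,"roll": 0},
  {"hand": 10,"x": 0,"y": 0,"z": 0,"roll": 0},
  {"hand": 10,"x": 0,"y": 0,"z": 0,"roll": 0},
])

```text
time: 31.75
position: [0.61, 0.3075, 0.2148]
tool_rot: [0.056, 3.141, 0.0]
ft_force: [0.6, -0.1, -1.3]
grip_width: 0.205
grip_force: 20.0
```

send_rows([
  {"hand": 10,"x": 0,"y": 0,"z": -0.7,"roll": 0},
  {"hand": 10,"x": 0,"y": 0,"z": -0.7,"roll": 0},
  {"hand": 10,"x": 0,"y": 0,"z": 0,"roll": 0},
  {"hand": 10,"x": 0,"y": 0,"z": 0,"roll": 0},
])

```text
time: 32.15
position: [0.6103, 0.3076, 0.2141]
tool_rot: [0.056, 3.14, 0.001]
ft_force: [0.1, 0.2, 3.9]
grip_width: 0.205
grip_force: 20.0
```

Contact came at the expected height, so I'll release and back straight up.

send_rows([
  {"hand": 24,"x": 0,"y": 0,"z": 0,"roll": 0},
  {"hand": 45,"x": 0,"y": 0,"z": 0,"roll": 0},
  {"hand": 45,"x": 0,"y": 0,"z": 0,"roll": 0},
  {"hand": 45,"x": 0,"y": 0,"z": 10,"roll": 0},
  {"hand": 45,"x": 0,"y": 0,"z": 25,"roll": 0},
  {"hand": 45,"x": 0,"y": 0,"z": 35,"roll": 0},
  {"hand": 45,"x": -5,"y": -40,"z": 0,"roll": 0},
  {"hand": 45,"x": -5,"y": -45,"z": 0,"roll": 0},
  {"hand": 45,"x": -5,"y": -45,"z": 0,"roll": 0},
  {"hand": 45,"x": 0,"y": -10,"z": 0,"roll": 0},
])

```text
time: 33.15
position: [0.5957, 0.1601, 0.2846]
tool_rot: [0.069, 3.139, -0.006]
ft_force: [-0.3, -0.5, -0.6]
grip_width: 0.517
grip_force: 0.0
```

```bash
python3 - <<'E'
from h import *
s=get_image("scene");t=get_image("top")
q=proj("scene",(.61,.306,.1)).astype(int);c=s[q[1]-50:q[1]+50,q[0]-50:q[0]+50]
q=proj("top",(.61,.306,.1)).astype(int);d=t[q[1]-50:q[1]+50,q[0]-50:q[0]+50]
cv2.imwrite("pics/g.png",cv2.resize(np.hstack([c,d]),None,fx=4,fy=4,interpolation=cv2.INTER_CUBIC))
E
```

```text
(no output)
```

View pics/g.png

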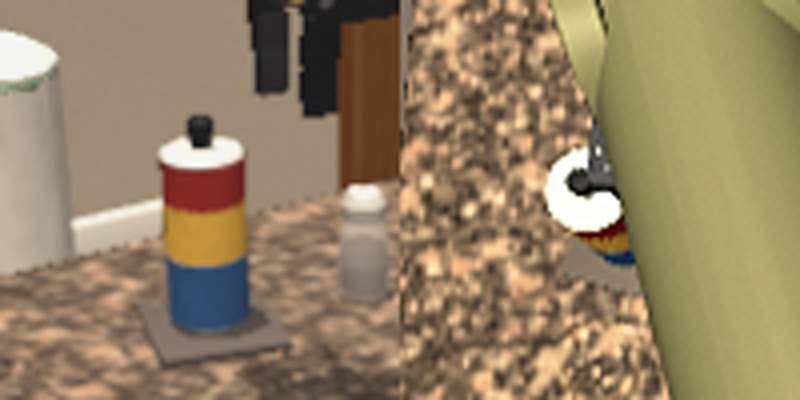

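The lid is seated flush (crop 202,150), the tower is upright on the coaster and the gripper is clear. I'll let it settle, then hand in.

send_rows([
  {"hand": 45,"x": 0,"y": 0,"z": 0,"roll": 0},
  {"hand": 45,"x": 0,"y": 0,"z": 0,"roll": 0},
  {"hand": 45,"x": 0,"y": 0,"z": 0,"roll": 0},
  {"hand": 45,"x": 0,"y": 0,"z": 0,"roll": 0},
])

```text
time: 33.65
position: [0.5949, 0.1689, 0.2831]
tool_rot: [-0.053, -3.141, -0.001]
ft_force: [-0.7, 0.1, 0.2]
grip_width: 0.516
grip_force: 0.0
```

```bash
python3 -c "
from bench import *
print(close_job())"
```

```text
the job is handed in; nothing more can be done
None
```

I stacked the blue, yellow and red pots and the lid upright on the coaster and handed the job in at about 34 s; the last pictures show every piece seated and the gripper clear, but the hand-in returned no verdict.

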